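# Park the manipulator drive and sort its left- and right-hand mounts

### The job

Clear down the microscope rig: first turn both knobs of the manipulator drive anticlockwise all the way back to their zero stops and leave them there. Then sort all the loose mount brackets, which are mirror-image left and right parts, each into the tray whose fixed sample bracket is of the same hand, standing on its base plate flat on the tray's floor. Leave the other things on the bench where they are.

Things in the scene. Friction and masses are not known exactly. Their poses are not given: they have to be found in the camera images.
- left_1: loose left-hand aluminium bracket, 110 g; may be absent. Stands on its base: bar 64 long (its x), 22 wide, 8 thick, and at the +x end a 22 x 22 x 8 foot sticking out to +y (x 10 to 32, to y = +33): an L from above. On the bar a rib to grip, x -26 to +18, 12 thick (y -6 to +6), z 8 to 36. Origin: under the bar's centre, z up. Starts upright, any yaw
- left_2: loose left-hand aluminium bracket, 110 g; may be absent. Stands on its base: bar 64 long (its x), 22 wide, 8 thick, and at the +x end a 22 x 22 x 8 foot sticking out to +y (x 10 to 32, to y = +33): an L from above. On the bar a rib to grip, x -26 to +18, 12 thick (y -6 to +6), z 8 to 36. Origin: under the bar's centre, z up. Starts upright, any yaw
- left_3: loose left-hand aluminium bracket, 110 g; may be absent. Stands on its base: bar 64 long (its x), 22 wide, 8 thick, and at the +x end a 22 x 22 x 8 foot sticking out to +y (x 10 to 32, to y = +33): an L from above. On the bar a rib to grip, x -26 to +18, 12 thick (y -6 to +6), z 8 to 36. Origin: under the bar's centre, z up. Starts upright, any yaw
- right_1: loose right-hand aluminium bracket, 110 g; may be absent. Stands on its base: bar 64 long (its x), 22 wide, 8 thick, and at the +x end a 22 x 22 x 8 foot sticking out to -y (x 10 to 32, to y = -33): an L from above. On the bar a rib to grip, x -26 to +18, 12 thick (y -6 to +6), z 8 to 36. Origin: under the bar's centre, z up. Starts upright, any yaw
- right_2: loose right-hand aluminium bracket, 110 g; may be absent. Stands on its base: bar 64 long (its x), 22 wide, 8 thick, and at the +x end a 22 x 22 x 8 foot sticking out to -y (x 10 to 32, to y = -33): an L from above. On the bar a rib to grip, x -26 to +18, 12 thick (y -6 to +6), z 8 to 36. Origin: under the bar's centre, z up. Starts upright, any yaw
- right_3: loose right-hand aluminium bracket, 110 g; may be absent. Stands on its base: bar 64 long (its x), 22 wide, 8 thick, and at the +x end a 22 x 22 x 8 foot sticking out to -y (x 10 to 32, to y = -33): an L from above. On the bar a rib to grip, x -26 to +18, 12 thick (y -6 to +6), z 8 to 36. Origin: under the bar's centre, z up. Starts upright, any yaw
- tray_left: tray for left-hand brackets, fixed, grey plastic; which side it stands on varies. Open box 210 (x) x 160 (y), walls 4 thick and 24 high, inner floor 4 above the table. Origin: centre of the box's underside. At its +x wall a ledge 70 x 90, 12 high, carries a fixed sample left-hand bracket (top 48 above the table), which is all that tells the trays apart by eye
- sample_left (a point): the fixed sample left-hand bracket on its tray's ledge: centre of its bar's underside, 12 above the table (axes are the tray's; the sample's bar lies along the tray's y with its foot end to +y). Not to be taken
- tray_right: tray for right-hand brackets, fixed, grey plastic; which side it stands on varies. Open box 210 (x) x 160 (y), walls 4 thick and 24 high, inner floor 4 above the table. Origin: centre of the box's underside. At its +x wall a ledge 70 x 90, 12 high, carries a fixed sample right-hand bracket (top 48 above the table), which is all that tells the trays apart by eye
- sample_right (a point): the fixed sample right-hand bracket on its tray's ledge: centre of its bar's underside, 12 above the table (axes are the tray's; the sample's bar lies along the tray's y with its foot end to +y). Not to be taken
- knob_l (a joint): turn of the drive's left (+y) knob in rad: 0 at its zero stop (white line on the knob towards the broad white mark on the housing), grows clockwise seen from above, up to 4.7. Anticlockwise brings it home. Friction about 0.06 N m; it stays where it is left
- knob_l_grip (a point): on the left (+y) knob's axis at the height to grip, 67 above the table; turns with the knob. The grip is a black bar 46 long along this point's x, 14 thick along its y, its top 7 above this point, its bottom 23 below, where a 48 dia. skirt begins; a white line marks its -x half. The axis is upright
- knob_r (a joint): turn of the drive's right (-y) knob in rad: 0 at its zero stop (white line on the knob towards the broad white mark on the housing), grows clockwise seen from above, up to 4.7. Anticlockwise brings it home. Friction about 0.06 N m; it stays where it is left
- knob_r_grip (a point): on the right (-y) knob's axis at the height to grip, 67 above the table; turns with the knob. The grip is a black bar 46 long along this point's x, 14 thick along its y, its top 7 above this point, its bottom 23 below, where a 48 dia. skirt begins; a white line marks its -x half. The axis is upright
- drive: two-knob manipulator drive, fixed, beyond the brackets: grey housing 30 high (x -35 to +55, y -105 to +105), knobs on top at x 0, y +60 and -60; origin on the table under the middle of the two. Behind (x +55 to +105) a rail block 36 high with carriages up to 54 high. Each knob's broad white zero mark is on its -x side
- objective: bystander: dark metal objective, 34 dia. x 36 high, upright; origin at its underside
- vial: bystander: amber glass vial, 28 dia. x 42 high; origin at its underside
- dish: bystander: white dish, 60 dia. x 14 high; origin at its underside
- forceps: bystander: forceps lying flat, 110 long along x, 12 wide, 7 high; origin under the centre
- weight: bystander: dark steel block 50 x 50 x 30; origin at its underside
Things that resemble listed ones, but are neither listed nor needed, are in the scene too. What is shaped like the left_3 but green or pink is not meant.

How it is judged:
On the way, in this order (a step that is already met when the one before it is completed fails the run):
1. both drive knobs are back at their zero stops, before the sorting is finished (value of joint each of knob_l, knob_r below 0.09 rad), for 0.2 s.
2. every bracket stands in the tray of its own hand (x of left_1 in the frame of tray_left between -0.1 and 0.1 m and y of left_1 in the frame of tray_left between -0.075 and 0.075 m and z of each of left_1, left_2, left_3 in the frame of tray_left below 0.009 m and angle between each of left_1, left_2, left_3, right_1, right_2, right_3's own z axis and vertical below 0.15 rad and x of left_2 in the frame of tray_left between -0.1 and 0.1 m and y of left_2 in the frame of tray_left between -0.075 and 0.075 m and x of left_3 in the frame of tray_left between -0.1 and 0.1 m and y of left_3 in the frame of tray_left between -0.075 and 0.075 m and x of right_1 in the frame of tray_right between -0.1 and 0.1 m and y of right_1 in the frame of tray_right between -0.075 and 0.075 m and z of each of right_1, right_2, right_3 in the frame of tray_right below 0.009 m and x of right_2 in the frame of tray_right between -0.1 and 0.1 m and y of right_2 in the frame of tray_right between -0.075 and 0.075 m and x of right_3 in the frame of tray_right between -0.1 and 0.1 m and y of right_3 in the frame of tray_right between -0.075 and 0.075 m), for 0.2 s.
At the end, for the whole second after the job is handed in: Both knobs are within 0.09 rad of their zero stops, and every bracket present is at rest within the walls of its own hand's tray, upright within 0.15 rad, its underside no more than 5 mm above the tray's inner floor (so not stacked on another or on the rim) (all of step 1 and all of step 2 and linear speed of each of left_1, left_2, left_3, right_1, right_2, right_3 below 0.03 m/s); the robot touches nothing.
It fails at once if a bystander (objective, vial, dish, forceps or weight) is moved by more than 50 mm (distance of any of objective, vial, dish, forceps, weight from where it was at the start of the episode above 0.05 m).
Of left_1, left_2, left_3, right_1, right_2, right_3 only 4 to 6 are there at a start; the rules pass over those that are not, and their reading is None.
At some moment in a run one of left_1, left_2, left_3, right_1, right_2, right_3 may be knocked a few centimetres aside while the robot is not near it.
Once in a run the grip may slacken for a moment while it holds something.
It also fails if it takes over 210 s, if anything falls off the work surface, if the arm or the gripper's body presses on something with over 40 N, if the wrist force passes 120 N, or if a joint passes its speed limit or range.

### The arm

A 7-joint arm with a two-finger parallel gripper is mounted at the origin on the work surface. World frame = base frame: x ahead of the robot, y to its left, z up, the work surface at z = 0. Lengths are in m, angles in rad, forces in N, time in s.
With the tool pointing down it reaches from about 0.4 to 0.875 m from the base axis. Payload 4.4 kg.
Tool frame: the origin (TCP) lies midway between the tips of the shut fingers; the grasp point (between the pads) lies 19 mm behind it; z points along the fingers, y is the line along which they close (so a half turn about z gives the same grasp; the last joint's range is limited). The gripper opens to 85 mm and grips with 20 to 120 N. Pads are 22 mm wide; open, the fingers measure 114 mm over their backs; the gripper's body (76 mm by 85 mm) begins 54 mm behind the grasp point. The pads swing forward as they close: fully open they stand 13 mm farther back than shut.
Start: joints at [1.178, 0.628, 0.038, 1.517, -0.027, 0.996, -0.02], TCP at [0.209, -0.616, 0.231] pointing down, gripper open.
Joint ranges: [-3.06, 3.06], [-0.37, 2.12], [-1.25, 1.32], [0.18, 2.47], [-1.1, 4.24], [0.23, 1.98], [-2.94, 2.94]. Speed limits (rad/s): [2.57, 2.57, 3.14, 3.14, 3.14, 3.14, 3.14].

### API

Orientations are given as a unit quaternion [w, x, y, z].
In Python, from workcell import get_obs, vision, job gives the robot as it stands. The module is installed in compiled form; this text tells all that it offers.
- The arm moves only by the shell command python3 -m inch 'ROWS' [OPENING]. ROWS is JSON, a list of rows, each a list of 6 numbers: the shift along the tool's x, y, z in units of 40 mm (1.0 is 40 mm), then the turn, a rotation vector about the tool's x, y, z in units of 6 degrees (1.0 is 6 degrees). A call has 1 to 20 rows; each row is the pose to reach, as a shift and turn from the pose commanded when the call began, along the tool's axes at that moment; what a row does not reach only later rows make up. A row lasts 1/12 s, in which the tool goes at most 41.7 mm and 7.16 degrees, less where a joint would pass 70% of its speed; a pose out of reach is approached as far as the arm can. A call with a gripper value outside its range is refused whole. OPENING is the finger opening in mm, from 0 to 85.4, set as the call begins (- or left out, the last holds). The fingers move at their own pace and stop on an object; the grip force is fixed at half the most. Time passes only in rows, so rows that repeat a pose let the fingers close. It gives the time, the measured TCP pose, the force, the opening and the grip force at its end, in the units of the state.
- get_obs(): the state, without advancing time (a new reading comes with each control period).
- vision.camera(name): name is "side" or "top" or "wrist"; returns a dict with "pixels" (384x512x3 uint8, red, green, blue), "fx", "fy", "cx", "cy" (pixels), "eye" and "orientation" of the camera in the world; the wrist camera has in their place "T_tool_cam" (4x4, takes a point from camera to tool coordinates, whose origin is the TCP and whose axes are the flange's). Camera axes: x right, y up, looking along -z (the intrinsics and any distortion apply to the point x, -y, -z); pixel columns grow to the right and rows downward; lengths in m; the calibration is good to about 2 mm. A picture is of the moment at which its call begins: read the wrist's pose just before it. There is no depth.
- job.close_job(): hands the job in; it is judged then, once.
The state is a dict: "time": time; "joints": joint angles; "qd": joint speeds; "joint_torque": joint torques, N m; "position": TCP position; "eef_rot": TCP orientation; "ft_force": force on the tool from outside, world axes, zero at the start; "moment": the same for the moment, N m; "gripper_width": opening from 0.0 (shut) to 1.0 (fully open); "grasp_force": force on a finger pad.
Only numpy, scipy, OpenCV 4.12 (cv2) and the standard library are available. Lean on these libraries where they do the work, as an engineer would, in place of code of your own. Each camera call takes 0.05 s, during which the arm holds its last target. There are 200 camera calls.

## Working session

There is one attempt and no reset: what is moved stays moved. The work goes in short steps, Python scripts to look and compute and a shell command to move; the robot and the scene stay as the last step left them, time stands still between calls to the robot, and variables do not carry over. Pictures are saved under pics/ and viewed, at most 14 in all, crops included, and the job is handed in when it is done.

```bash
mkdir -p pics; ls
python3 - <<'E'
from workcell import get_obs, vision
import cv2, numpy as np
o=get_obs(); print({k:np.round(v,3).tolist() for k,v in o.items()})
for n in("top","side"):
    c=vision.camera(n); cv2.imwrite(f"pics/{n}0.png",cv2.resize(c["pixels"][:,:,::-1],(768,576),interpolation=cv2.INTER_CUBIC)); cv2.imwrite(f"{n}0raw.png",c["pixels"][:,:,::-1])
    print({k:(np.round(v,4).tolist() if not isinstance(v,str) else v) for k,v in c.items() if k!="pixels"})
c=vision.camera("wrist");print({k:(np.round(v,4).tolist() if not isinstance(v,str) else v) for k,v in c.items() if k!="pixels"})
E
```

```text
pics
{'time': 0.0, 'joints': [1.178, 0.629, 0.038, 1.518, -0.027, 0.996, -0.02], 'qd': [-0.0, -0.001, -0.002, 0.002, -0.0, -0.0, -0.002], 'joint_torque': [-0.001, -56.34, 1.226, -19.344, 0.011, 0.011, 0.0], 'position': [0.209, -0.615, 0.23], 'eef_rot': [-0.001, 0.987, 0.163, -0.0], 'ft_force': [0.26, 0.529, 0.743], 'moment': [-0.02, -0.01, -0.026], 'grasp_force': 0.0, 'gripper_width': 1.004}
{'fx': 409.2606, 'fy': 409.2606, 'cx': 259.507, 'cy': 195.5404, 'eye': [0.332, 0.0196, 1.1662], 'orientation': [0.7051, 0.064, -0.071, -0.7026]}
{'fx': 359.5988, 'fy': 359.5988, 'cx': 253.3544, 'cy': 196.2343, 'eye': [0.373, 0.6809, 0.8804], 'orientation': [-0.1201, -0.0419, 0.3378, 0.9326]}
{'fx': 305.0229, 'fy': 305.0229, 'cx': 260.1625, 'cy': 194.6886, 'T_tool_cam': [[-0.0007, 0.9526, 0.3042, 0.0783], [1.0, 0.0008, -0.0002, 0.0008], [-0.0005, 0.3042, -0.9526, -0.1426], [0.0, 0.0, 0.0, 1.0]]}
```

View pics/top0.png

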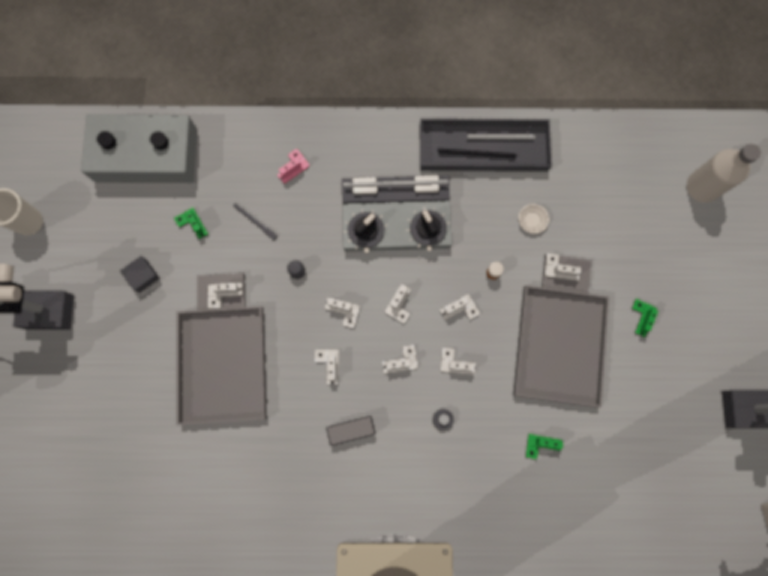

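View pics/side0.png

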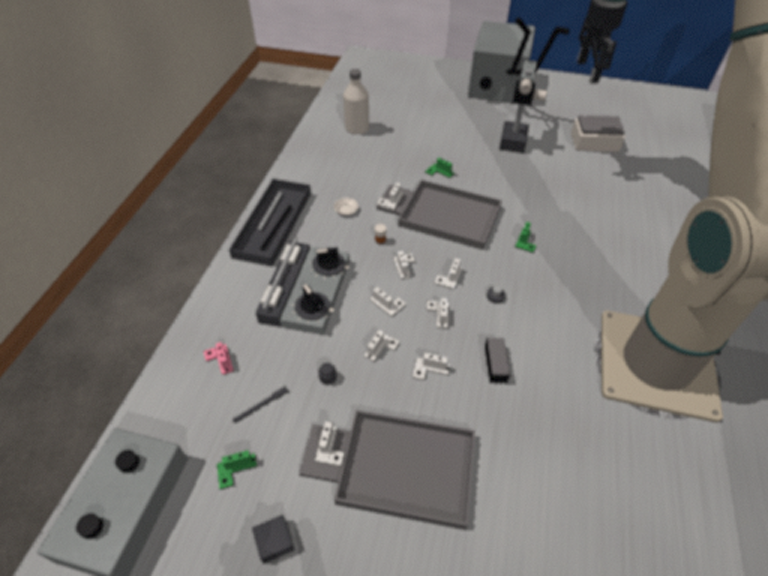

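Top view: trays at (222,368) and (561,347). The left (+y) one's sample foot points down in the picture, so it is the left-hand tray; the right one's foot points up, so it is right-hand. There are six white loose brackets, near (342,309), (398,303), (460,307), (328,363), (400,362) and (458,365). Lookalikes are the green brackets at (192,222), (645,317), (544,446), the pink one at (293,166), the fixed samples at (225,292) and (563,267), and a second box with knobs at (137,148). The drive with white-lined knobs is at (366,228) and (428,226).

```bash
cat > h.py <<'E'
import numpy as np, cv2
from workcell import get_obs, vision
from scipy.spatial.transform import Rotation as R
q2r=lambda q:R.from_quat([q[1],q[2],q[3],q[0]]).as_matrix()
def snap(n):
    o=get_obs(); c=vision.camera(n)
    if n=="wrist":
        T=np.eye(4); T[:3,:3]=q2r(o["eef_rot"]); T[:3,3]=o["position"]; T=T@np.array(c["T_tool_cam"])
        c["eye"],c["Rm"]=T[:3,3],T[:3,:3]
    else: c["Rm"]=q2r(c["orientation"])
    return c
def pt(c,u,v,z):
    d=c["Rm"]@np.array([(u-c["cx"])/c["fx"],-(v-c["cy"])/c["fy"],-1]); e=np.array(c["eye"])
    return (e+d*(z-e[2])/d[2])[:2]
def px(c,p):
    q=c["Rm"].T@(np.array(p)-c["eye"]); return c["cx"]-c["fx"]*q[0]/q[2], c["cy"]+c["fy"]*q[1]/q[2]
def rows(xyz,yaw,half=False):
    """row to the tool-down pose with tool x at yaw (world)"""
    o=get_obs(); M=q2r(o["eef_rot"])
    T=R.from_euler('z',yaw).as_matrix()@np.diag([1.,-1,-1])
    r=R.from_matrix(M.T@T).as_rotvec(degrees=True)/6
    s=M.T@(np.array(xyz)-o["position"])/.04
    print("row",np.round(np.r_[s,r],2).tolist(),"q7 %.2f psi %.3f"%(o["joints"][6],np.arctan2(M[1,0],M[0,0])),"pos",np.round(o["position"],4))
E
python3 - <<'E'
from h import *
rows([.55,0,.40],0.0)
E
```

```text
row [13.02, -11.83, -4.22, -0.01, 0.0, 3.12] q7 -0.02 psi 0.327 pos [ 0.2085 -0.6152  0.2306]
```

```bash
python3 -m inch '[[1,-1,-3,0,0,0],[2,-2,-4.2,0,0,0],[13,-11.8,-4.2,0,0,3.1],[13,-11.8,-4.2,0,0,3.1],[13,-11.8,-4.2,0,0,3.1],[13,-11.8,-4.2,0,0,3.1],[13,-11.8,-4.2,0,0,3.1],[13,-11.8,-4.2,0,0,3.1],[13,-11.8,-4.2,0,0,3.1],[13,-11.8,-4.2,0,0,3.1],[13,-11.8,-4.2,0,0,3.1],[13,-11.8,-4.2,0,0,3.1],[13,-11.8,-4.2,0,0,3.1],[13,-11.8,-4.2,0,0,3.1],[13,-11.8,-4.2,0,0,3.1],[13,-11.8,-4.2,0,0,3.1],[13,-11.8,-4.2,0,0,3.1],[13,-11.8,-4.2,0,0,3.1],[13,-11.8,-4.2,0,0,3.1],[13,-11.8,-4.2,0,0,3.1]]' 85
python3 - <<'E'
from h import *
rows([.55,0,.40],0.0)
print(np.round(get_obs()["joints"],2))
c=snap("wrist"); im=np.ascontiguousarray(c["pixels"][:,:,::-1]); cv2.imwrite("w1.png",im)
import pickle; pickle.dump(c,open("w1.pkl","wb"))
cv2.imwrite("pics/w1.png",cv2.resize(im,(800,600),interpolation=cv2.INTER_CUBIC))
E
```

```text
time: 1.82
position: [0.5502, 0.0013, 0.3989]
eef_rot: [-0.0, 1.0, 0.004, -0.0]
ft_force: [-0.7, -0.9, 0.0]
gripper_width: 0.997
grasp_force: 0.0
row [-0.01, 0.03, -0.03, -0.01, 0.0, 0.07] q7 -1.66 psi 0.008 pos [0.5502 0.0013 0.3989]
[ 0.03  0.34 -0.11  1.54  0.04  1.27 -1.66]
```

View pics/w1.png

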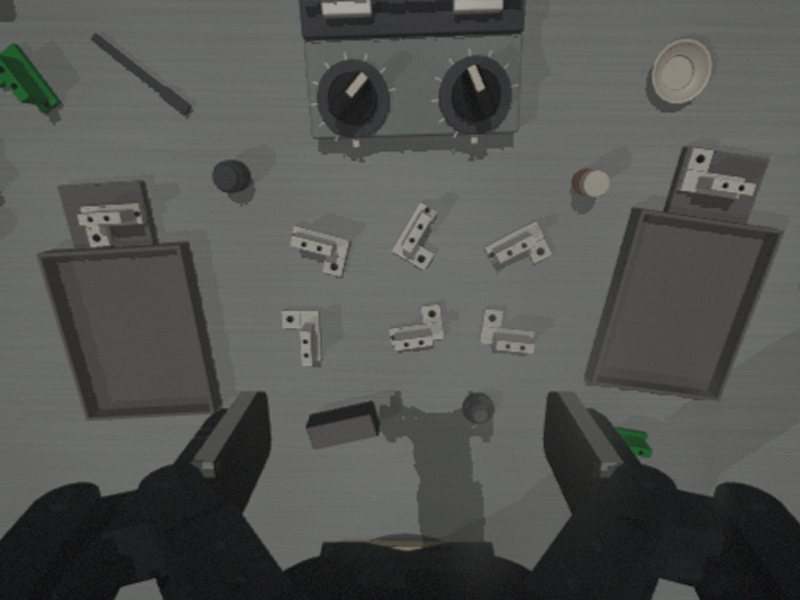

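Wrist view (800x600): the knobs are at (353,97) with the line up-right and at (474,95) with the line up and slightly left; the broad zero marks are at (356,143) and (474,140). The loose white brackets are:

| Hand | Pixels |
|---|---|
| right | (320,245), (515,245), (510,335) |
| left | (415,235), (305,335), (415,335) |

The left sample is at (110,215) and the right one at (715,175).

```bash
cat > br.py <<'E'
from h import *
def white(im,lo=None):
    hsv=cv2.cvtColor(im,cv2.COLOR_BGR2HSV); return hsv
def brackets(c,show=None):
    """contours of the white parts; two farthest rib holes / mask"""
    im=np.ascontiguousarray(c["pixels"][:,:,::-1]); hsv=cv2.cvtColor(im,cv2.COLOR_BGR2HSV)
    m=((hsv[...,2]>135)&(hsv[...,1]<60)).astype(np.uint8)*255
    m=cv2.morphologyEx(m,cv2.MORPH_CLOSE,np.ones((3,3),np.uint8))
    return im,m,[k for k in cv2.findContours(m,cv2.RETR_EXTERNAL,cv2.CHAIN_APPROX_NONE)[0] if cv2.contourArea(k)>30]
E
python3 - <<'E'
import pickle
from br import *
c=pickle.load(open("w1.pkl","rb"))
for (u,v) in [(353,97),(474,95),(320,245),(415,235),(515,245),(305,335),(415,335),(510,335)]:
    print(u,v,np.round(pt(c,u*.64,v*.64,.036),3))
im,m,ks=brackets(c)
for k in ks:
    M=cv2.moments(k); print(np.round([M["m10"]/M["m00"]/.64,M["m01"]/M["m00"]/.64]),cv2.contourArea(k),np.round(cv2.minAreaRect(k)[2]))
crop=lambda a,x,y:cv2.resize(a[y:y+96,x:x+176],(704,384),interpolation=cv2.INTER_CUBIC)
a=np.vstack([cv2.resize(im[10:100,190:340],(700,420),interpolation=cv2.INTER_CUBIC)])
b=crop(im,180,125); b=cv2.resize(b,(420,229)); 
cv2.imwrite("pics/k1.png",a)
E
```

```text
353 97 [0.68  0.054]
474 95 [ 0.682 -0.064]
320 245 [0.533 0.093]
415 235 [ 0.545 -0.008]
515 245 [ 0.535 -0.115]
305 335 [0.43  0.115]
415 335 [ 0.431 -0.01 ]
510 335 [ 0.431 -0.118]
[416. 341.] 123.0 78.0
[298. 325.] 220.5 90.0
[490. 324.] 148.5 11.0
[429. 312.] 47.5 82.0
[422. 258.] 82.0 31.0
[337. 257.] 80.5 18.0
[311. 245.] 79.0 14.0
[533. 247.] 169.5 63.0
[ 96. 223.] 278.5 17.0
[411. 231.] 253.5 30.0
[730. 185.] 122.0 9.0
[596. 183.] 160.5 45.0
[696. 167.] 238.5 17.0
[356.  84.] 50.5 40.0
[475.  77.] 43.5 67.0
[680.  80.] 479.5 45.0
[476.   4.] 129.5 90.0
[345.   7.] 178.0 90.0
```

View pics/k1.png

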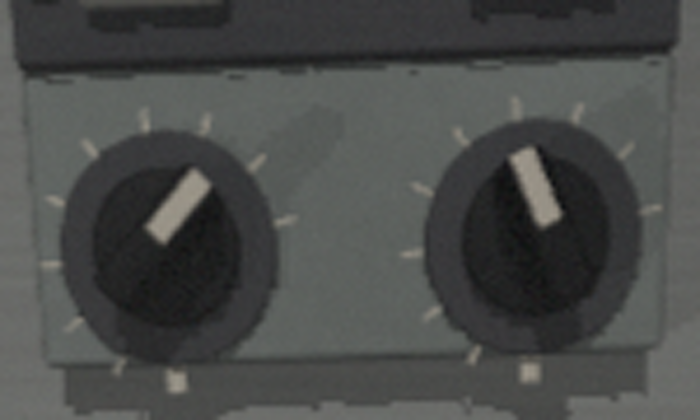

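Run:
```python
import pickle
from h import *
c=pickle.load(open("w1.pkl","rb"))
f=lambda u,v,z:pt(c,190+u/4.667,10+v/4.667,z)
for nm,a,b,mk in(("L",(157,233),(200,180),(177,381)),("R",(548,218),(522,155),(530,372))):
    A,B,K=f(*a,.074),f(*b,.074),f(*mk,.03); d=B-A
    print(nm,A.round(4),B.round(4),"len",np.linalg.norm(d).round(4),"ang",np.arctan2(d[1],d[0]).round(3),"axis by tip",(B-d/np.linalg.norm(d)*.022).round(4),"mark",K.round(4))
# skirt ellipses at z .044 
print([f(u,v,.044).round(4) for u,v in((62,245),(278,240),(425,235),(640,225),(170,130),(170,360),(532,118),(532,352))])
```

```text
L [0.6785 0.0533] [0.6932 0.04  ] len 0.0198 ang -0.736 axis by tip [0.6769 0.0548] mark [0.6369 0.0528]
R [ 0.6835 -0.0646] [ 0.7006 -0.0559] len 0.0192 ang 0.468 axis by tip [ 0.681  -0.0658] mark [ 0.6406 -0.0672]
[array([0.6779, 0.0874]), array([0.6799, 0.0178]), array([ 0.6817, -0.0295]), array([ 0.6851, -0.0984]), array([0.7116, 0.0517]), array([0.6432, 0.0535]), array([ 0.7158, -0.0622]), array([ 0.6465, -0.0657])]
```

Run:
```python
from h import *
rows([.677,.054,.12],-0.736)
```

```text
row [3.2, -1.37, 6.96, 0.01, 0.01, 7.07] q7 -1.66 psi 0.004 pos [ 0.5495 -0.0013  0.3988]
```

```bash
python3 -m inch '[[3.2,-1.4,5,0,0,7.1],[3.2,-1.4,7,0,0,7.1],[3.2,-1.4,7,0,0,7.1],[3.2,-1.4,7,0,0,7.1],[3.2,-1.4,7,0,0,7.1],[3.2,-1.4,7,0,0,7.1],[3.2,-1.4,7,0,0,7.1],[3.2,-1.4,7,0,0,7.1],[3.2,-1.4,7,0,0,7.1],[3.2,-1.4,7,0,0,7.1],[3.2,-1.4,7,0,0,7.1],[3.2,-1.4,7,0,0,7.1]]' 60
python3 - <<'E'
from h import *
rows([.677,.054,.049],-0.736)
c=snap("wrist"); im=np.ascontiguousarray(c["pixels"][:,:,::-1])
u,v=px(c,[.677,.054,.074]); print(u,v)
u=int(u);v=int(v); cr=im[max(0,v-100):v+100,max(0,u-130):u+130]; print(max(0,u-130),max(0,v-100),cr.shape)
cv2.imwrite("pics/k2.png",cv2.resize(cr,None,fx=2.5,fy=2.5,interpolation=cv2.INTER_CUBIC))
import pickle; pickle.dump(c,open("k2.pkl","wb"))
E
```

```text
time: 2.87
position: [0.6783, 0.0531, 0.1219]
eef_rot: [-0.0, 0.932, -0.363, 0.002]
ft_force: [-0.4, -1.0, 0.2]
gripper_width: 0.701
grasp_force: 0.0
row [-0.04, 0.01, 1.82, -0.02, -0.03, -0.07] q7 -2.39 psi -0.743 pos [0.6783 0.0531 0.1219]
260.58307992027386 222.6449213765947
130 122 (200, 260, 3)
```

View pics/k2.png

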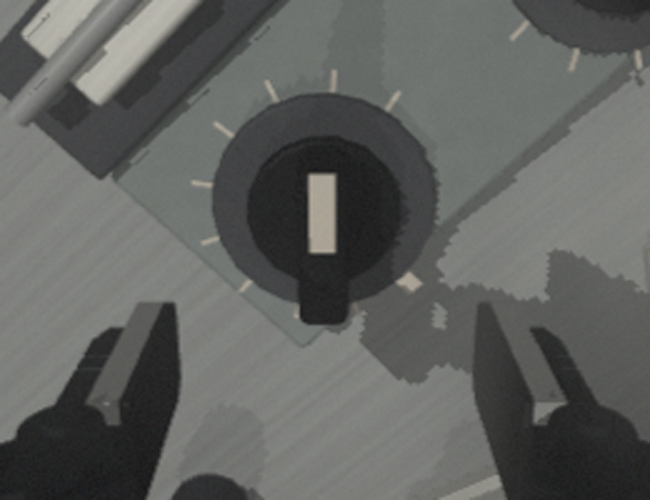

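```bash
python3 -m inch '[[0,0,0.9,0,0,0],[0,0,1.8,0,0,0],[0,0,1.8,0,0,0],[0,0,1.8,0,0,0],[0,0,1.8,0,0,0]]' ; python3 -m inch '[[0,0,0,0,0,0],[0,0,0,0,0,0],[0,0,0,0,0,0],[0,0,0,0,0,0],[0,0,0,0,0,0],[0,0,0,0,0,0],[0,0,0,0,0,0],[0,0,0,0,0,0]]' 0; python3 -m inch '[[0,0,0,0,0,-1],[0,0,0,0,0,-2],[0,0,0,0,0,-3],[0,0,0,0,0,-4],[0,0,0,0,0,-5],[0,0,0,0,0,-6],[0,0,0,0,0,-7],[0,0,0,0,0,-8],[0,0,0,0,0,-9],[0,0,0,0,0,-10],[0,0,0,0,0,-11],[0,0,0,0,0,-12],[0,0,0,0,0,-13],[0,0,0,0,0,-14],[0,0,0,0,0,-15],[0,0,0,0,0,-16],[0,0,0,0,0,-17],[0,0,0,0,0,-18],[0,0,0,0,0,-19],[0,0,0,0,0,-19]]'
python3 - <<'E'
from h import *
rows([.677,.054,.049],3.175); o=get_obs(); print(o["moment"],o["joints"][6])
E
```

```text
time: 3.33
position: [0.679, 0.0544, 0.0498]
eef_rot: [-0.001, 0.932, -0.362, 0.002]
ft_force: [-0.4, 0.2, 0.3]
gripper_width: 0.703
grasp_force: 0.0
time: 4.0
position: [0.6784, 0.0547, 0.0489]
eef_rot: [-0.0, 0.932, -0.362, 0.001]
ft_force: [-1.4, 0.5, 7.0]
gripper_width: 0.151
grasp_force: 60.0
time: 5.67
position: [0.6777, 0.0574, 0.0489]
eef_rot: [-0.001, 0.81, 0.587, 0.002]
ft_force: [-2.2, 3.6, 7.9]
gripper_width: 0.152
grasp_force: 60.1
row [-0.09, 0.01, -0.0, 0.03, -0.03, -18.35] q7 -0.87 psi 1.254 pos [0.6777 0.0574 0.0489]
[0.72751198 0.61183771 0.03885481] -0.8710101019452337
```

```bash
python3 -m inch '[[0,0,0,0,0,-1],[0,0,0,0,0,-2],[0,0,0,0,0,-3],[0,0,0,0,0,-4],[0,0,0,0,0,-5],[0,0,0,0,0,-6],[0,0,0,0,0,-7],[0,0,0,0,0,-8],[0,0,0,0,0,-9],[0,0,0,0,0,-10],[0,0,0,0,0,-11],[0,0,0,0,0,-12],[0,0,0,0,0,-13],[0,0,0,0,0,-14],[0,0,0,0,0,-15],[0,0,0,0,0,-16],[0,0,0,0,0,-17],[0,0,0,0,0,-17.7],[0,0,0,0,0,-18.3],[0,0,0,0,0,-18.3]]'
python3 - <<'E'
from h import *
rows([.677,.054,.049],3.175); o=get_obs(); print(o["moment"],o["joints"][6])
E
```

```text
time: 7.33
position: [0.6756, 0.0558, 0.0489]
eef_rot: [-0.002, -0.013, 1.0, 0.0]
ft_force: [-7.1, 1.0, 12.0]
gripper_width: 0.15
grasp_force: 63.0
row [-0.03, -0.05, -0.0, 0.01, -0.03, -0.07] q7 0.76 psi -3.115 pos [0.6756 0.0558 0.0489]
[0.08651726 1.60611281 0.02337949] 0.7624851602628399
```

```bash
python3 -m inch '[[0,0,0,0,0,-0.5],[0,0,0,0,0,-0.8],[0,0,0,0,0,-0.8],[0,0,0,0,0,-0.8]]'
python3 - <<'E'
from h import *
rows([.677,.054,.049],3.175); o=get_obs(); print(o["moment"],o["joints"][6])
E
```

```text
time: 7.67
position: [0.6756, 0.0558, 0.0489]
eef_rot: [-0.002, -0.05, 0.999, 0.001]
ft_force: [-8.0, 1.4, 11.4]
gripper_width: 0.149
grasp_force: 81.3
row [-0.03, -0.05, -0.0, 0.02, -0.04, 0.64] q7 0.83 psi -3.041 pos [0.6756 0.0558 0.0489]
[ 0.32740028  1.72464963 -2.01616068] 0.8315263120591846
```

```bash
python3 -m inch '[[0,0,0,0,0,0.5],[0,0,0,0,0,0.5],[0,0,0,0,0,0.5],[0,0,0,0,0,0.5],[0,0,-1,0,0,0.5],[0,0,-2,0,0,0.5],[0,0,-2,0,0,0.5],[0,0,-2,0,0,0.5]]' 60
python3 - <<'E'
from h import *
rows([.68,-.065,.121],0.468)
E
```

```text
time: 8.33
position: [0.6793, 0.0553, 0.1302]
eef_rot: [0.003, -0.027, 1.0, 0.0]
ft_force: [-0.8, -0.3, -0.7]
gripper_width: 0.701
grasp_force: 0.0
row [0.15, -3.0, 0.23, 0.07, 0.01, 26.06] q7 0.85 psi -3.087 pos [0.6793 0.0553 0.1302]
```

```bash
python3 -m inch '[[0.1,-3,0.2,0,0,26],[0.1,-3,0.2,0,0,26],[0.1,-3,0.2,0,0,26],[0.1,-3,0.2,0,0,26],[0.1,-3,0.2,0,0,26],[0.1,-3,0.2,0,0,26],[0.1,-3,0.2,0,0,26],[0.1,-3,0.2,0,0,26],[0.1,-3,0.2,0,0,26],[0.1,-3,0.2,0,0,26],[0.1,-3,0.2,0,0,26],[0.1,-3,0.2,0,0,26],[0.1,-3,0.2,0,0,26],[0.1,-3,0.2,0,0,26],[0.1,-3,0.2,0,0,26],[0.1,-3,0.2,0,0,26],[0.1,-3,0.2,0,0,26],[0.1,-3,0.2,0,0,26],[0.1,-3,0.2,0,0,26],[0.1,-3,0.2,0,0,26]]'; python3 -m inch '[[0,0,0,0,0,2.2],[0,0,0,0,0,2.2],[0,0,0,0,0,2.2]]'
python3 - <<'E'
from h import *
rows([.68,-.065,.049],0.468); print(get_obs()["joints"].round(2) if hasattr(get_obs()["joints"],"round") else get_obs()["joints"])
c=snap("wrist"); im=np.ascontiguousarray(c["pixels"][:,:,::-1])
hsv=cv2.cvtColor(im,cv2.COLOR_BGR2HSV); m=((hsv[...,2]>125)&(hsv[...,1]<70)).astype(np.uint8)
u,v=map(int,px(c,[.68,-.065,.074])); z=np.zeros_like(m); z[v-45:v+20,u-40:u+40]=m[v-45:v+20,u-40:u+40]
k=max(cv2.findContours(z,0,1)[0],key=cv2.contourArea); print(u,v,cv2.minAreaRect(k),(lambda b:(pt(c,*b[0],.074)))(cv2.minAreaRect(k)))
P=np.array([pt(c,*p,.074) for p in k[:,0].astype(float)]); print(cv2.fitLine(P.astype(np.float32),2,0,.001,.001).ravel())
E
```

```text
time: 10.0
position: [0.679, -0.066, 0.1177]
eef_rot: [-0.0, 0.941, 0.338, -0.001]
ft_force: [0.8, 1.2, -0.2]
gripper_width: 0.703
grasp_force: 0.0
time: 10.25
position: [0.6791, -0.0657, 0.1179]
eef_rot: [0.0, 0.973, 0.23, -0.001]
ft_force: [-0.6, -0.3, 0.4]
gripper_width: 0.703
grasp_force: 0.0
row [0.03, -0.01, 1.72, -0.0, 0.03, -0.04] q7 -1.30 psi 0.464 pos [ 0.6791 -0.0657  0.1179]
[ 0.24  0.82 -0.33  1.51  0.31  0.87 -1.3 ]
258 219 ((259.0, 200.5), (31.0, 10.0), 90.0) [ 0.69220815 -0.05933812]
[ 0.89003694  0.4558884   0.6922447  -0.05960031]
```

```bash
python3 -m inch '[[0,0,0.9,0,0,0],[0,0,1.7,0,0,0],[0,0,1.7,0,0,0],[0,0,1.7,0,0,0],[0,0,1.7,0,0,0]]' ; python3 -m inch '[[0,0,0,0,0,0],[0,0,0,0,0,0],[0,0,0,0,0,0],[0,0,0,0,0,0],[0,0,0,0,0,0],[0,0,0,0,0,0],[0,0,0,0,0,0],[0,0,0,0,0,0]]' 0; python3 -m inch '[[0,0,0,0,0,-1],[0,0,0,0,0,-2],[0,0,0,0,0,-3],[0,0,0,0,0,-4],[0,0,0,0,0,-5],[0,0,0,0,0,-6],[0,0,0,0,0,-7],[0,0,0,0,0,-8],[0,0,0,0,0,-9],[0,0,0,0,0,-10],[0,0,0,0,0,-11],[0,0,0,0,0,-12],[0,0,0,0,0,-13],[0,0,0,0,0,-14],[0,0,0,0,0,-15],[0,0,0,0,0,-16],[0,0,0,0,0,-17],[0,0,0,0,0,-18],[0,0,0,0,0,-19],[0,0,0,0,0,-19]]'; python3 -m inch '[[0,0,0,0,0,-1],[0,0,0,0,0,-2],[0,0,0,0,0,-3],[0,0,0,0,0,-4],[0,0,0,0,0,-5],[0,0,0,0,0,-6],[0,0,0,0,0,-6.6],[0,0,0,0,0,-7],[0,0,0,0,0,-7.3],[0,0,0,0,0,-7.3]]'
python3 - <<'E'
from h import *
rows([.68,-.065,.049],3.175); o=get_obs(); print(o["moment"],o["joints"][6])
E
```

```text
time: 10.72
position: [0.6809, -0.0654, 0.0523]
eef_rot: [-0.0, 0.973, 0.231, 0.001]
ft_force: [-0.2, 0.3, 0.2]
gripper_width: 0.704
grasp_force: 0.0
time: 11.38
position: [0.6805, -0.0647, 0.0529]
eef_rot: [-0.0, 0.973, 0.231, 0.001]
ft_force: [-2.0, 0.9, 5.5]
gripper_width: 0.147
grasp_force: 59.6
time: 13.05
position: [0.6824, -0.0648, 0.0529]
eef_rot: [0.002, 0.335, 0.942, 0.002]
ft_force: [3.8, 0.3, 3.9]
gripper_width: 0.148
grasp_force: 59.3
time: 13.88
position: [0.6826, -0.064, 0.053]
eef_rot: [0.003, -0.036, 0.999, 0.002]
ft_force: [4.5, 2.6, 3.7]
gripper_width: 0.148
grasp_force: 64.2
row [0.07, -0.02, 0.1, 0.03, 0.05, 0.37] q7 0.98 psi -3.069 pos [ 0.6826 -0.064   0.053 ]
[ 0.70079535 -0.80140983 -1.30167642] 0.9815140287342446
```

```bash
python3 -m inch '[[0,0,0,0,0,0.4],[0,0,0,0,0,0.4],[0,0,0,0,0,0.4],[0,0,0,0,0,0.4],[0,0,-1,0,0,0.4],[0,0,-2,0,0,0.4],[0,0,-2.5,0,0,0.4]]' 60
python3 - <<'E'
from h import *
rows([.46,0,.32],3.14)
E
```

```text
time: 14.47
position: [0.6816, -0.0646, 0.1556]
eef_rot: [0.002, -0.018, 1.0, 0.0]
ft_force: [0.5, 1.1, 0.5]
gripper_width: 0.703
grasp_force: 0.0
row [5.46, 1.82, -4.13, 0.01, 0.04, 0.36] q7 1.02 psi -3.105 pos [ 0.6816 -0.0646  0.1556]
```

```bash
python3 -m inch '[[5.5,1.8,-4.1,0,0,0.4],[5.5,1.8,-4.1,0,0,0.4],[5.5,1.8,-4.1,0,0,0.4],[5.5,1.8,-4.1,0,0,0.4],[5.5,1.8,-4.1,0,0,0.4],[5.5,1.8,-4.1,0,0,0.4],[5.5,1.8,-4.1,0,0,0.4],[5.5,1.8,-4.1,0,0,0.4],[5.5,1.8,-4.1,0,0,0.4],[5.5,1.8,-4.1,0,0,0.4]]'
python3 - <<'E'
from h import *
import pickle
rows([.46,0,.32],3.14); print(get_obs()["joints"])
c=snap("wrist"); pickle.dump(c,open("w2.pkl","wb"))
cv2.imwrite("pics/w2.png",cv2.resize(c["pixels"][:,:,::-1],(800,600),interpolation=cv2.INTER_CUBIC))
E
```

```text
time: 15.3
position: [0.458, -0.0023, 0.3153]
eef_rot: [0.0, 0.003, 1.0, -0.001]
ft_force: [0.3, -0.6, -0.8]
gripper_width: 0.702
grasp_force: 0.0
row [-0.05, 0.06, -0.12, -0.01, 0.01, -0.05] q7 0.96 psi 3.135 pos [ 0.458  -0.0023  0.3153]
[ 0.78342148  0.46196531 -1.20608039  1.88924434  0.48130587  1.12516957
  0.95858351]
```

View pics/w2.png

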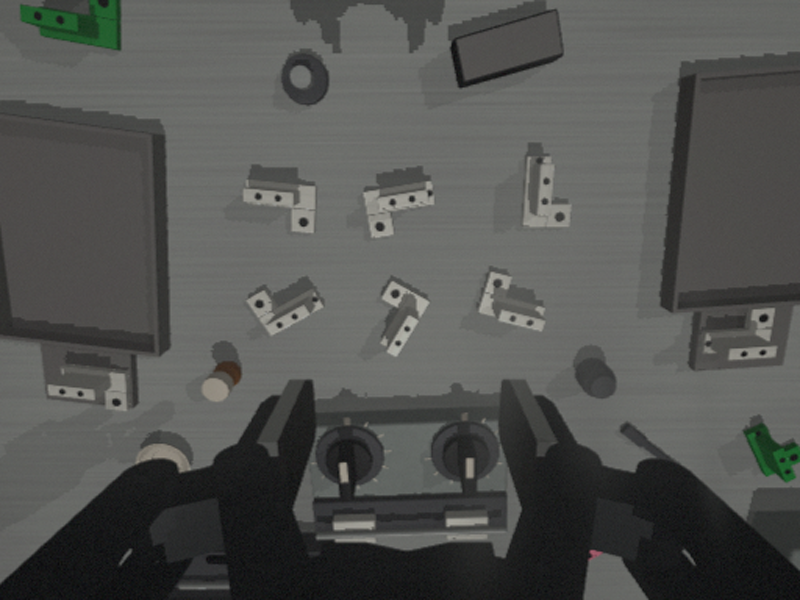

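Run:
```python
from h import *
import pickle
c=pickle.load(open("w2.pkl","rb"))
for x,y in((.677,.054),(.681,-.065)):
    for dx in(-.022,0,.022): print(np.round(np.array(px(c,[x+dx,y+dx*.034,.074]))/.64))
for a,b in(((470,459),(468,482)),((342,463),(345,485))):
    A,B=[pt(c,p[0]*.64,p[1]*.64,.074) for p in(a,b)]; print(A,B,np.arctan2(*(A-B)[::-1]))
# holes: rib1,rib2 (tail->head order), foot ; 800px coords
H={"R6":[(258,197),(278,199),(303,222)],"L5":[(413,199),(392,202),(379,227)],"L4":[(547,181),(544,202),(560,216)],
"R3":[(296,318),(279,325),(259,303)],"L2":[(397,348),(404,331),(395,294)],"R1":[(536,323),(514,319),(497,283)]}
for n,(a,b,f) in H.items():
    A,B=[pt(c,p[0]*.64,p[1]*.64,.036) for p in(a,b)]; F=pt(c,f[0]*.64,f[1]*.64,.008); d=B-A; t=np.arctan2(d[1],d[0])
    q=R.from_euler('z',-t).as_matrix()[:2,:2]@(F-(A+B)/2)
    print(n,((A+B)/2).round(4),"ang %.3f"%t,"gap %.4f"%np.linalg.norm(d),"foot rel",q.round(4))
```

```text
[468. 457.]
[468. 476.]
[468. 495.]
[342. 461.]
[344. 481.]
[346. 499.]
[0.65752139 0.05501345] [0.68342263 0.05395961] 3.1009280755327375
[ 0.66122514 -0.0660586 ] [ 0.68616097 -0.06438096] -3.0744158512715276
R6 [ 0.4182 -0.1234] ang 1.465 gap 0.0173 foot rel [ 0.0252 -0.0223]
L5 [ 0.4212 -0.0068] ang -1.439 gap 0.0184 foot rel [0.026  0.0238]
L4 [0.4145 0.1168] ang -0.064 gap 0.0177 foot rel [0.0231 0.0248]
R3 [ 0.5322 -0.1161] ang -1.177 gap 0.0180 foot rel [ 0.0279 -0.022 ]
L2 [ 0.5512 -0.01  ] ang 2.766 gap 0.0187 foot rel [0.0324 0.0186]
R1 [0.5332 0.1073] ang -1.766 gap 0.0213 foot rel [ 0.0281 -0.0245]
```

Wrist view, flipped (up is -x): both knobs' white lines now point to the zero marks, at (470,470) and (343,473), so they are home. All six brackets are still standing where they were, at (280,195), (400,200), (545,190), (285,308), (405,318) and (512,303).

Run:
```python
from h import *
import pickle
c=pickle.load(open("w1.pkl","rb"))
for n,P in {"L":[(40,255),(187,243),(220,408),(88,418)],"Rt":[(635,208),(780,232),(720,398),(587,383)]}.items():
    Q=np.array([pt(c,u*.64,v*.64,.024) for u,v in P]); ax=(Q[0]+Q[1]-Q[2]-Q[3])/2
    C=Q.mean(0); t=np.arctan2(ax[1],ax[0]); print(n,C.round(4),"yaw %.3f"%t,Q.round(3).tolist(),np.linalg.norm(ax))
    for x in(-.062,0,.062): print("  slot",x,(C+R.from_euler('z',t).as_matrix()[:2,:2]@[x,0]).round(3))
rows([.4182,-.1234,.12],1.465); rows([.4182,-.1234,.12],1.465-np.pi)
```

```text
L [0.4227 0.3167] yaw 0.064 [[0.517, 0.405], [0.532, 0.241], [0.328, 0.228], [0.313, 0.392]] 0.20452147806163526
  slot -0.062 [0.361 0.313]
  slot 0 [0.423 0.317]
  slot 0.062 [0.485 0.321]
Rt [ 0.4586 -0.3119] yaw -0.119 [[0.573, -0.243], [0.549, -0.405], [0.347, -0.382], [0.366, -0.218]] 0.20648519907003743
  slot -0.062 [ 0.397 -0.304]
  slot 0 [ 0.459 -0.312]
  slot 0.062 [ 0.52  -0.319]
row [0.97, -3.03, 4.87, -0.0, -0.0, 15.95] q7 0.96 psi 3.135 pos [ 0.458  -0.0023  0.3148]
row [0.97, -3.03, 4.87, 0.0, -0.0, -14.05] q7 0.96 psi 3.135 pos [ 0.458  -0.0023  0.3148]
```

```bash
python3 -m inch '[[1,-3,4.8,0,0,16],[1,-3,4.8,0,0,16],[1,-3,4.8,0,0,16],[1,-3,4.8,0,0,16],[1,-3,4.8,0,0,16],[1,-3,4.8,0,0,16],[1,-3,4.8,0,0,16],[1,-3,4.8,0,0,16],[1,-3,4.8,0,0,16],[1,-3,4.8,0,0,16],[1,-3,4.8,0,0,16],[1,-3,4.8,0,0,16],[1,-3,4.8,0,0,16],[1,-3,4.8,0,0,16],[1,-3,4.8,0,0,16]]' 50
cat > holes.py <<'E'
from br import *
def holes(near,hand,save=None):
    """bracket pose from holes: near=rough rib centre; returns rib mid, angle"""
    c=snap("wrist"); im=np.ascontiguousarray(c["pixels"][:,:,::-1]); g=cv2.cvtColor(im,cv2.COLOR_BGR2GRAY)
    u,v=map(int,px(c,[*near,.03])); r=80; x0,y0=max(0,u-r),max(0,v-r); p=g[y0:v+r,x0:u+r]
    bh=cv2.morphologyEx(p,cv2.MORPH_BLACKHAT,cv2.getStructuringElement(2,(13,13)))
    n,l,s,ce=cv2.connectedComponentsWithStats((bh>45).astype(np.uint8))
    cand=[(ce[i][0]+x0,ce[i][1]+y0) for i in range(1,n) if 6<s[i,4]<150 and max(s[i,2:4])<16 and min(s[i,2:4])>=3]
    best=None
    for a in cand:
        for b in cand:
            A,B=pt(c,*a,.036),pt(c,*b,.036); d=np.linalg.norm(B-A)
            if not .014<d<.025: continue
            x=(B-A)/d; y=np.array([-x[1],x[0]])*hand
            for f in cand:
                w=pt(c,*f,.008)-(A+B)/2; e=np.hypot(w@x-.025,w@y-.022)+abs(d-.018)
                if best is None or e<best[0]: best=(e,(A+B)/2,np.arctan2(x[1],x[0]))
    print("cands",len(cand),best)
    if save: cv2.imwrite(save,cv2.resize(im[y0:v+r,x0:u+r],None,fx=3,fy=3))
    return best
E
python3 - <<'E'
from holes import *
b=holes((.4182,-.1234),-1)
rows([.4182,-.1234,.012],1.465)
E
```

```text
time: 16.6
position: [0.417, -0.1212, 0.122]
eef_rot: [-0.001, 0.745, 0.667, -0.001]
ft_force: [0.4, -0.7, -0.3]
gripper_width: 0.586
grasp_force: 0.0
cands 4 (np.float64(0.0021942830964314913), array([ 0.41703651, -0.12367326]), np.float64(1.468133444450047))
row [-0.05, 0.04, 2.75, -0.02, -0.0, -0.03] q7 -0.42 psi 1.462 pos [ 0.417  -0.1212  0.1221]
```

```bash
python3 -m inch '[[0,0,1,0,0,0],[0,0,2,0,0,0],[0,0,2.75,0,0,0],[0,0,2.75,0,0,0],[0,0,2.75,0,0,0],[0,0,2.75,0,0,0]]'; python3 -m inch '[[0,0,0,0,0,0],[0,0,0,0,0,0],[0,0,0,0,0,0],[0,0,0,0,0,0],[0,0,0,0,0,0],[0,0,0,0,0,0],[0,0,0,0,0,0]]' 0
python3 - <<'E'
from h import *
rows([.397,-.304,.017],1.452)
E
```

```text
time: 17.15
position: [0.4166, -0.1209, 0.0123]
eef_rot: [-0.001, 0.744, 0.668, -0.0]
ft_force: [0.8, 0.1, 0.1]
gripper_width: 0.592
grasp_force: 0.0
time: 17.73
position: [0.4175, -0.1216, 0.0143]
eef_rot: [0.001, 0.745, 0.667, 0.0]
ft_force: [-0.4, 0.1, 6.4]
gripper_width: 0.129
grasp_force: 59.3
row [-4.59, -0.01, -0.06, 0.02, 0.01, 0.08] q7 -0.84 psi 1.461 pos [ 0.4175 -0.1216  0.0143]
```

```bash
python3 -m inch '[[0,0,-1,0,0,0],[0,0,-1.8,0,0,0],[-1,0,-1.8,0,0,0],[-2,0,-1.8,0,0,0],[-3,0,-1.8,0,0,0],[-4,0,-1.8,0,0,0],[-4.6,0,-1.8,0,0,0],[-4.6,0,-1.8,0,0,0],[-4.6,0,-1.8,0,0,0]]'
python3 - <<'E'
from h import *
rows([.397,-.304,.018],1.452); print(get_obs()["gripper_width"])
E
```

```text
time: 18.48
position: [0.3958, -0.3058, 0.0853]
eef_rot: [0.0, 0.746, 0.665, -0.0]
ft_force: [0.7, 0.4, -0.6]
gripper_width: 0.128
grasp_force: 58.9
row [0.05, 0.02, 1.68, 0.0, 0.0, 0.04] q7 -0.24 psi 1.456 pos [ 0.3958 -0.3058  0.0853]
0.12814113540078537
```

```bash
python3 -m inch '[[0,0,0.8,0,0,0],[0,0,1.3,0,0,0],[0,0,1.68,0,0,0],[0,0,1.68,0,0,0],[0,0,1.68,0,0,0]]'; python3 -m inch '[[0,0,0,0,0,0],[0,0,0,0,0,0],[0,0,0,0,0,0],[0,0,0,0,0,0],[0,0,-1,0,0,0],[0,0,-2,0,0,0],[0,0,-3,0,0,0],[0,0,-3,0,0,0]]' 30
python3 - <<'E'
from h import *
rows([.532,-.116,.13],2.018)
E
```

```text
time: 18.9
position: [0.3971, -0.302, 0.018]
eef_rot: [-0.001, 0.744, 0.668, 0.0]
ft_force: [0.7, -0.7, -0.5]
gripper_width: 0.122
grasp_force: 63.4
time: 19.57
position: [0.4007, -0.3055, 0.1443]
eef_rot: [0.005, 0.745, 0.667, 0.002]
ft_force: [0.0, -0.0, 0.4]
gripper_width: 0.352
grasp_force: 0.0
row [5.07, 2.74, 0.36, 0.08, 0.07, -5.32] q7 -0.15 psi 1.461 pos [ 0.4007 -0.3055  0.1443]
```

```bash
python3 -m inch '[[5.1,2.7,0.3,0,0,-5.3],[5.1,2.7,0.3,0,0,-5.3],[5.1,2.7,0.3,0,0,-5.3],[5.1,2.7,0.3,0,0,-5.3],[5.1,2.7,0.3,0,0,-5.3],[5.1,2.7,0.3,0,0,-5.3],[5.1,2.7,0.3,0,0,-5.3],[5.1,2.7,0.3,0,0,-5.3],[5.1,2.7,0.3,0,0,-5.3]]' 50
python3 - <<'E'
from holes import *
b=holes((.532,-.116),-1)
rows([*b[1],.012],b[2]+np.pi)
E
```

```text
time: 20.32
position: [0.5256, -0.1144, 0.1259]
eef_rot: [-0.0, 0.534, 0.845, -0.001]
ft_force: [-0.6, -0.8, -0.5]
gripper_width: 0.59
grasp_force: 0.0
cands 5 (np.float64(0.002164379830106034), array([ 0.53075459, -0.11683113]), np.float64(-1.073394210739094))
row [-0.1, 0.11, 2.85, -0.02, 0.01, -0.52] q7 -0.11 psi 2.014 pos [ 0.5254 -0.115   0.1259]
```

```bash
python3 -m inch '[[-0.1,0.1,1,0,0,-0.5],[-0.1,0.1,2,0,0,-0.5],[-0.1,0.1,2.8,0,0,-0.5],[-0.1,0.1,2.8,0,0,-0.5],[-0.1,0.1,2.8,0,0,-0.5],[-0.1,0.1,2.8,0,0,-0.5]]'; python3 -m inch '[[0,0,0,0,0,0],[0,0,0,0,0,0],[0,0,0,0,0,0],[0,0,0,0,0,0],[0,0,0,0,0,0],[0,0,0,0,0,0],[0,0,0,0,0,0]]' 0; python3 -m inch '[[0,0,-1,0,0,0],[0,0,-2,0,0,0],[0,0,-2,0,0,0]]';python3 - <<'E'
from h import *
rows([.459,-.312,.09],1.452)
E
```

```text
time: 20.87
position: [0.5326, -0.1157, 0.0156]
eef_rot: [0.001, 0.512, 0.859, 0.0]
ft_force: [-0.2, -0.0, 0.5]
gripper_width: 0.583
grasp_force: 0.0
time: 21.45
position: [0.5327, -0.1156, 0.0158]
eef_rot: [0.001, 0.512, 0.859, -0.0]
ft_force: [-1.2, -1.3, 8.3]
gripper_width: 0.125
grasp_force: 60.0
time: 21.7
position: [0.5361, -0.1143, 0.1006]
eef_rot: [0.005, 0.511, 0.859, 0.003]
ft_force: [1.6, 0.4, -0.5]
gripper_width: 0.125
grasp_force: 59.1
row [-3.42, -4.06, 0.25, 0.1, 0.02, 5.89] q7 -0.10 psi 2.068 pos [ 0.5361 -0.1143  0.1006]
```

```bash
python3 -m inch '[[-3.4,-4,0.1,0,0,5.9],[-3.4,-4,0.1,0,0,5.9],[-3.4,-4,0.1,0,0,5.9],[-3.4,-4,0.1,0,0,5.9],[-3.4,-4,0.1,0,0,5.9],[-3.4,-4,0.1,0,0,5.9],[-3.4,-4,0.1,0,0,5.9],[-3.4,-4,0.1,0,0,5.9],[-3.4,-4,0.1,0,0,5.9],[-3.4,-4,0.1,0,0,5.9]]'
python3 - <<'E'
from h import *
rows([.459,-.312,.0198],1.452); print(get_obs()["gripper_width"])
E
```

```text
time: 22.53
position: [0.4571, -0.3091, 0.0905]
eef_rot: [0.0, 0.747, 0.664, 0.001]
ft_force: [-0.0, 0.4, -0.7]
gripper_width: 0.13
grasp_force: 59.0
row [-0.07, 0.05, 1.77, 0.01, -0.01, 0.02] q7 -0.23 psi 1.454 pos [ 0.4571 -0.3091  0.0905]
0.12950877424705529
```

```bash
python3 -m inch '[[0,0,0.8,0,0,0],[0,0,1.4,0,0,0],[0,0,1.8,0,0,0],[0,0,1.8,0,0,0],[0,0,1.8,0,0,0]]'; python3 -m inch '[[0,0,0,0,0,0],[0,0,0,0,0,0],[0,0,0,0,0,0],[0,0,0,0,0,0],[0,0,-1,0,0,0],[0,0,-2,0,0,0],[0,0,-3,0,0,0],[0,0,-3,0,0,0]]' 30
python3 - <<'E'
from h import *
rows([.4212,-.0068,.13],1.702)
E
```

```text
time: 22.95
position: [0.4569, -0.3093, 0.0179]
eef_rot: [-0.0, 0.747, 0.664, 0.0]
ft_force: [0.0, -0.4, -0.3]
gripper_width: 0.124
grasp_force: 66.4
time: 23.62
position: [0.4606, -0.3122, 0.1451]
eef_rot: [0.006, 0.748, 0.663, 0.002]
ft_force: [1.1, -0.9, -0.1]
gripper_width: 0.349
grasp_force: 0.0
row [7.46, -1.9, 0.32, 0.1, 0.05, -2.4] q7 -0.17 psi 1.450 pos [ 0.4606 -0.3122  0.1451]
```

```bash
python3 -m inch '[[7.4,-1.9,0.3,0,0,-2.4],[7.4,-1.9,0.3,0,0,-2.4],[7.4,-1.9,0.3,0,0,-2.4],[7.4,-1.9,0.3,0,0,-2.4],[7.4,-1.9,0.3,0,0,-2.4],[7.4,-1.9,0.3,0,0,-2.4],[7.4,-1.9,0.3,0,0,-2.4],[7.4,-1.9,0.3,0,0,-2.4],[7.4,-1.9,0.3,0,0,-2.4],[7.4,-1.9,0.3,0,0,-2.4],[7.4,-1.9,0.3,0,0,-2.4]]' 50
python3 - <<'E'
from holes import *
b=holes((.4212,-.0068),1)
rows([*b[1],.013],b[2]+np.pi)
E
```

```text
time: 24.53
position: [0.4164, -0.0092, 0.1261]
eef_rot: [0.0, 0.66, 0.751, -0.0]
ft_force: [-0.5, -0.8, 0.3]
gripper_width: 0.586
grasp_force: 0.0
cands 5 (np.float64(0.0022553772159216038), array([ 0.42053593, -0.0073631 ]), np.float64(-1.4196770222404649))
row [0.04, 0.11, 2.83, -0.0, 0.01, -0.22] q7 -0.68 psi 1.699 pos [ 0.4164 -0.0096  0.126 ]
```

```bash
python3 -m inch '[[0,0.1,1,0,0,-0.2],[0,0.1,2,0,0,-0.2],[0,0.1,2.8,0,0,-0.2],[0,0.1,2.8,0,0,-0.2],[0,0.1,2.8,0,0,-0.2],[0,0.1,2.8,0,0,-0.2]]'; python3 -m inch '[[0,0,0,0,0,0],[0,0,0,0,0,0],[0,0,0,0,0,0],[0,0,0,0,0,0],[0,0,0,0,0,0],[0,0,0,0,0,0],[0,0,0,0,0,0]]' 0; python3 -m inch '[[0,0,-1,0,0,0],[0,0,-2,0,0,0],[0,0,-2,0,0,0]]';python3 - <<'E'
from h import *
rows([.361,.313,.09],1.635)
E
```

```text
time: 25.08
position: [0.4208, -0.0076, 0.0151]
eef_rot: [0.0, 0.652, 0.758, 0.001]
ft_force: [-0.3, -0.2, 0.3]
gripper_width: 0.585
grasp_force: 0.0
time: 25.67
position: [0.4211, -0.0077, 0.0156]
eef_rot: [0.001, 0.652, 0.758, 0.001]
ft_force: [-0.7, -1.3, 11.1]
gripper_width: 0.124
grasp_force: 59.0
time: 25.92
position: [0.4228, -0.0063, 0.0992]
eef_rot: [0.002, 0.652, 0.758, 0.003]
ft_force: [1.5, -0.1, -0.7]
gripper_width: 0.121
grasp_force: 59.4
row [8.12, -0.33, 0.24, 0.08, -0.01, 0.83] q7 -0.76 psi 1.722 pos [ 0.4228 -0.0063  0.0992]
```

```bash
python3 -m inch '[[8.1,-0.3,0.1,0,0,0.8],[8.1,-0.3,0.1,0,0,0.8],[8.1,-0.3,0.1,0,0,0.8],[8.1,-0.3,0.1,0,0,0.8],[8.1,-0.3,0.1,0,0,0.8],[8.1,-0.3,0.1,0,0,0.8],[8.1,-0.3,0.1,0,0,0.8],[8.1,-0.3,0.1,0,0,0.8],[8.1,-0.3,0.1,0,0,0.8],[8.1,-0.3,0.1,0,0,0.8],[8.1,-0.3,0.1,0,0,0.8],[8.1,-0.3,0.1,0,0,0.8]]'
python3 - <<'E'
from h import *
rows([.361,.313,.0195],1.635); print(get_obs()["gripper_width"])
E
```

```text
time: 26.92
position: [0.3598, 0.309, 0.0901]
eef_rot: [0.001, 0.683, 0.73, -0.001]
ft_force: [-0.2, -0.9, -0.8]
gripper_width: 0.127
grasp_force: 59.2
row [0.1, 0.04, 1.76, -0.0, 0.02, 0.02] q7 -1.43 psi 1.637 pos [0.3598 0.309  0.0901]
0.126906547181317
```

```bash
python3 -m inch '[[0,0,0.8,0,0,0],[0,0,1.4,0,0,0],[0,0,1.8,0,0,0],[0,0,1.8,0,0,0],[0,0,1.8,0,0,0]]'; python3 -m inch '[[0,0,0,0,0,0],[0,0,0,0,0,0],[0,0,0,0,0,0],[0,0,0,0,0,0],[0,0,-1,0,0,0],[0,0,-2,0,0,0],[0,0,-3,0,0,0],[0,0,-3,0,0,0]]' 30
python3 - <<'E'
from h import *
rows([.4145,.1168,.13],3.077)
E
```

```text
time: 27.33
position: [0.3597, 0.3092, 0.0177]
eef_rot: [0.0, 0.683, 0.73, -0.001]
ft_force: [0.1, -0.7, -1.4]
gripper_width: 0.125
grasp_force: 67.1
time: 28.0
position: [0.3617, 0.3143, 0.144]
eef_rot: [0.0, 0.683, 0.731, 0.005]
ft_force: [1.3, 1.4, 0.4]
gripper_width: 0.353
grasp_force: 0.0
row [-5.02, 0.98, 0.32, 0.11, -0.0, -13.74] q7 -1.35 psi 1.638 pos [0.3617 0.3143 0.144 ]
```

```bash
python3 -m inch '[[-5,1,0.3,0,0,-13.7],[-5,1,0.3,0,0,-13.7],[-5,1,0.3,0,0,-13.7],[-5,1,0.3,0,0,-13.7],[-5,1,0.3,0,0,-13.7],[-5,1,0.3,0,0,-13.7],[-5,1,0.3,0,0,-13.7],[-5,1,0.3,0,0,-13.7],[-5,1,0.3,0,0,-13.7],[-5,1,0.3,0,0,-13.7],[-5,1,0.3,0,0,-13.7],[-5,1,0.3,0,0,-13.7],[-5,1,0.3,0,0,-13.7]]' 50
python3 - <<'E'
from holes import *
b=holes((.4145,.1168),1)
rows([*b[1],.013],b[2]+np.pi)
E
```

```text
time: 29.08
position: [0.4128, 0.1139, 0.126]
eef_rot: [-0.0, 0.034, 0.999, 0.0]
ft_force: [-0.0, -0.5, 0.3]
gripper_width: 0.584
grasp_force: 0.0
cands 7 (np.float64(0.0020944622160730666), array([0.41375314, 0.11627867]), np.float64(-0.005183953286556328))
row [-0.02, 0.06, 2.83, 0.0, -0.0, -0.62] q7 0.15 psi 3.071 pos [0.4129 0.114  0.1261]
```

```bash
python3 -m inch '[[0,0.1,1,0,0,-0.6],[0,0.1,2,0,0,-0.6],[0,0.1,2.8,0,0,-0.6],[0,0.1,2.8,0,0,-0.6],[0,0.1,2.8,0,0,-0.6],[0,0.1,2.8,0,0,-0.6]]'; python3 -m inch '[[0,0,0,0,0,0],[0,0,0,0,0,0],[0,0,0,0,0,0],[0,0,0,0,0,0],[0,0,0,0,0,0],[0,0,0,0,0,0],[0,0,0,0,0,0]]' 0; python3 -m inch '[[0,0,-1,0,0,0],[0,0,-2,0,0,0],[0,0,-2,0,0,0]]';python3 - <<'E'
from h import *
rows([.423,.317,.09],1.635)
E
```

```text
time: 29.63
position: [0.4137, 0.1189, 0.0154]
eef_rot: [0.001, 0.003, 1.0, 0.0]
ft_force: [0.6, 0.1, 0.4]
gripper_width: 0.59
grasp_force: 0.0
time: 30.22
position: [0.4141, 0.1181, 0.0155]
eef_rot: [0.001, 0.003, 1.0, -0.0]
ft_force: [-0.1, -1.6, 10.4]
gripper_width: 0.129
grasp_force: 59.1
time: 30.47
position: [0.4154, 0.1203, 0.0992]
eef_rot: [0.004, 0.003, 1.0, 0.002]
ft_force: [0.2, 0.7, -0.7]
gripper_width: 0.126
grasp_force: 59.2
row [-0.16, 4.92, 0.25, 0.08, 0.03, 14.33] q7 0.14 psi 3.136 pos [0.4154 0.1203 0.0992]
```

```bash
python3 -m inch '[[-0.2,4.9,0.1,0,0,14.3],[-0.2,4.9,0.1,0,0,14.3],[-0.2,4.9,0.1,0,0,14.3],[-0.2,4.9,0.1,0,0,14.3],[-0.2,4.9,0.1,0,0,14.3],[-0.2,4.9,0.1,0,0,14.3],[-0.2,4.9,0.1,0,0,14.3],[-0.2,4.9,0.1,0,0,14.3],[-0.2,4.9,0.1,0,0,14.3],[-0.2,4.9,0.1,0,0,14.3],[-0.2,4.9,0.1,0,0,14.3],[-0.2,4.9,0.1,0,0,14.3],[-0.2,4.9,0.1,0,0,14.3],[-0.2,4.9,0.1,0,0,14.3]]'
python3 - <<'E'
from h import *
rows([.423,.317,.0195],1.635); print(get_obs()["gripper_width"])
E
```

```text
time: 31.63
position: [0.4222, 0.314, 0.0905]
eef_rot: [0.0, 0.681, 0.732, 0.0]
ft_force: [0.5, 0.0, -2.0]
gripper_width: 0.127
grasp_force: 59.2
row [0.07, 0.02, 1.77, 0.01, 0.0, 0.07] q7 -1.29 psi 1.642 pos [0.4222 0.314  0.0905]
0.12720495737797952
```

```bash
python3 -m inch '[[0,0,0.8,0,0,0],[0,0,1.4,0,0,0],[0,0,1.8,0,0,0],[0,0,1.8,0,0,0],[0,0,1.8,0,0,0]]'; python3 -m inch '[[0,0,0,0,0,0],[0,0,0,0,0,0],[0,0,0,0,0,0],[0,0,0,0,0,0],[0,0,-1,0,0,0],[0,0,-2,0,0,0],[0,0,-3,0,0,0],[0,0,-3,0,0,0]]' 30
python3 - <<'E'
from h import *
rows([.551,-.010,.13],2.566)
E
```

```text
time: 32.05
position: [0.4219, 0.3141, 0.0177]
eef_rot: [-0.0, 0.682, 0.732, -0.0]
ft_force: [-0.5, 0.9, -1.0]
gripper_width: 0.13
grasp_force: 66.8
time: 32.72
position: [0.4249, 0.3177, 0.1447]
eef_rot: [0.0, 0.683, 0.731, 0.006]
ft_force: [0.1, 1.3, 0.8]
gripper_width: 0.35
grasp_force: 0.0
row [-8.39, 2.58, 0.33, 0.11, -0.02, -8.85] q7 -1.22 psi 1.639 pos [0.4249 0.3177 0.1447]
```

```bash
python3 -m inch '[[-8.4,2.6,0.3,0,0,-8.9],[-8.4,2.6,0.3,0,0,-8.9],[-8.4,2.6,0.3,0,0,-8.9],[-8.4,2.6,0.3,0,0,-8.9],[-8.4,2.6,0.3,0,0,-8.9],[-8.4,2.6,0.3,0,0,-8.9],[-8.4,2.6,0.3,0,0,-8.9],[-8.4,2.6,0.3,0,0,-8.9],[-8.4,2.6,0.3,0,0,-8.9],[-8.4,2.6,0.3,0,0,-8.9],[-8.4,2.6,0.3,0,0,-8.9],[-8.4,2.6,0.3,0,0,-8.9]]' 50
python3 - <<'E'
from holes import *
b=holes((.551,-.01),1,"pics/l2.png")
rows([*b[1],.013],b[2])
E
```

```text
time: 33.72
position: [0.5484, -0.013, 0.1264]
eef_rot: [-0.0, 0.281, 0.96, 0.001]
ft_force: [-0.6, 0.1, 0.4]
gripper_width: 0.586
grasp_force: 0.0
cands 4 (np.float64(0.0021525419406516477), array([ 0.54666935, -0.00836694]), np.float64(2.612742476530215))
row [0.09, 0.06, 2.84, 0.01, -0.0, -0.38] q7 0.18 psi 2.573 pos [ 0.5484 -0.0124  0.1265]
```

```bash
python3 -m inch '[[0.1,0.1,1,0,0,-0.4],[0.1,0.1,2,0,0,-0.4],[0.1,0.1,2.8,0,0,-0.4],[0.1,0.1,2.8,0,0,-0.4],[0.1,0.1,2.8,0,0,-0.4],[0.1,0.1,2.8,0,0,-0.4]]'; python3 -m inch '[[0,0,0,0,0,0],[0,0,0,0,0,0],[0,0,0,0,0,0],[0,0,0,0,0,0],[0,0,0,0,0,0],[0,0,0,0,0,0],[0,0,0,0,0,0]]' 0; python3 -m inch '[[0,0,-1,0,0,0],[0,0,-2,0,0,0],[0,0,-2,0,0,0]]';python3 - <<'E'
from h import *
rows([.485,.321,.09],1.635)
E
```

```text
time: 34.27
position: [0.5486, -0.0067, 0.016]
eef_rot: [0.001, 0.26, 0.965, 0.001]
ft_force: [0.6, 0.7, 1.5]
gripper_width: 0.586
grasp_force: 0.0
time: 34.85
position: [0.5486, -0.0087, 0.0157]
eef_rot: [0.001, 0.262, 0.965, 0.0]
ft_force: [-0.9, -0.3, 6.4]
gripper_width: 0.122
grasp_force: 59.4
time: 35.1
position: [0.5515, -0.0068, 0.1008]
eef_rot: [0.005, 0.261, 0.965, 0.002]
ft_force: [0.9, 0.9, -1.4]
gripper_width: 0.125
grasp_force: 59.0
row [5.57, 6.23, 0.27, 0.1, 0.04, 9.34] q7 0.16 psi 2.613 pos [ 0.5515 -0.0068  0.1008]
```

```bash
python3 -m inch '[[5.5,6.2,0.1,0,0,9.3],[5.5,6.2,0.1,0,0,9.3],[5.5,6.2,0.1,0,0,9.3],[5.5,6.2,0.1,0,0,9.3],[5.5,6.2,0.1,0,0,9.3],[5.5,6.2,0.1,0,0,9.3],[5.5,6.2,0.1,0,0,9.3],[5.5,6.2,0.1,0,0,9.3],[5.5,6.2,0.1,0,0,9.3],[5.5,6.2,0.1,0,0,9.3],[5.5,6.2,0.1,0,0,9.3],[5.5,6.2,0.1,0,0,9.3],[5.5,6.2,0.1,0,0,9.3]]'
python3 - <<'E'
from h import *
rows([.485,.321,.0198],1.635); print(get_obs()["gripper_width"])
E
```

```text
time: 36.18
position: [0.4837, 0.3144, 0.09]
eef_rot: [0.0, 0.684, 0.73, -0.0]
ft_force: [0.5, -0.2, -0.7]
gripper_width: 0.127
grasp_force: 59.0
row [0.16, 0.04, 1.75, -0.0, 0.01, 0.01] q7 -1.18 psi 1.636 pos [0.4837 0.3144 0.09  ]
0.1265957112131417
```

Next R1 at (.533,.107), psi 1.376.

```bash
python3 -m inch '[[0,0,0.8,0,0,0],[0,0,1.4,0,0,0],[0,0,1.8,0,0,0],[0,0,1.8,0,0,0],[0,0,1.8,0,0,0]]'; python3 -m inch '[[0,0,0,0,0,0],[0,0,0,0,0,0],[0,0,0,0,0,0],[0,0,0,0,0,0],[0,0,-1,0,0,0],[0,0,-2,0,0,0],[0,0,-3,0,0,0],[0,0,-3,0,0,0]]' 30
python3 - <<'E'
from h import *
rows([.533,.107,.13],1.376)
E
```

```text
time: 36.6
position: [0.4834, 0.315, 0.0178]
eef_rot: [0.0, 0.684, 0.73, -0.0]
ft_force: [0.1, -0.4, -0.4]
gripper_width: 0.12
grasp_force: 66.4
time: 37.27
position: [0.4858, 0.3204, 0.1455]
eef_rot: [0.001, 0.683, 0.731, 0.006]
ft_force: [0.9, 2.2, -0.7]
gripper_width: 0.349
grasp_force: 0.0
row [-5.41, 0.81, 0.35, 0.09, -0.08, 2.51] q7 -1.13 psi 1.639 pos [0.4858 0.3204 0.1455]
```

```bash
python3 -m inch '[[-5.4,0.8,0.3,0,0,2.5],[-5.4,0.8,0.3,0,0,2.5],[-5.4,0.8,0.3,0,0,2.5],[-5.4,0.8,0.3,0,0,2.5],[-5.4,0.8,0.3,0,0,2.5],[-5.4,0.8,0.3,0,0,2.5],[-5.4,0.8,0.3,0,0,2.5],[-5.4,0.8,0.3,0,0,2.5],[-5.4,0.8,0.3,0,0,2.5]]' 50
python3 - <<'E'
from holes import *
b=holes((.533,.107),-1)
rows([*b[1],.013],b[2]+np.pi)
E
```

```text
time: 38.02
position: [0.5293, 0.1051, 0.1265]
eef_rot: [-0.0, 0.772, 0.636, 0.001]
ft_force: [-0.0, 0.5, -0.5]
gripper_width: 0.588
grasp_force: 0.0
cands 4 (np.float64(0.0021112685857988507), array([0.53193242, 0.10320514]), np.float64(-1.832107166251327))
row [-0.05, 0.08, 2.84, 0.0, -0.02, 0.67] q7 -1.02 psi 1.380 pos [0.5292 0.1055 0.1265]
```

```bash
python3 -m inch '[[-0.1,0.1,1,0,0,0.7],[-0.1,0.1,2,0,0,0.7],[-0.1,0.1,2.8,0,0,0.7],[-0.1,0.1,2.8,0,0,0.7],[-0.1,0.1,2.8,0,0,0.7],[-0.1,0.1,2.8,0,0,0.7]]'; python3 -m inch '[[0,0,0,0,0,0],[0,0,0,0,0,0],[0,0,0,0,0,0],[0,0,0,0,0,0],[0,0,0,0,0,0],[0,0,0,0,0,0],[0,0,0,0,0,0]]' 0; python3 -m inch '[[0,0,-1,0,0,0],[0,0,-2,0,0,0],[0,0,-2,0,0,0]]';python3 - <<'E'
from h import *
rows([.52,-.319,.09],1.452)
E
```

```text
time: 38.57
position: [0.5333, 0.1006, 0.0156]
eef_rot: [-0.0, 0.794, 0.607, 0.001]
ft_force: [0.5, -0.0, 0.6]
gripper_width: 0.589
grasp_force: 0.0
time: 39.15
position: [0.5335, 0.0988, 0.0158]
eef_rot: [0.001, 0.795, 0.606, 0.001]
ft_force: [-0.8, -0.8, 8.2]
gripper_width: 0.125
grasp_force: 60.1
time: 39.4
position: [0.5365, 0.1004, 0.1005]
eef_rot: [0.002, 0.795, 0.607, 0.005]
ft_force: [1.1, 0.9, -1.9]
gripper_width: 0.123
grasp_force: 59.1
row [-10.22, 2.37, 0.22, 0.09, -0.05, -1.42] q7 -1.11 psi 1.303 pos [0.5365 0.1004 0.1005]
```

```bash
python3 -m inch '[[-10.2,2.3,0.1,0,0,-1.4],[-10.2,2.3,0.1,0,0,-1.4],[-10.2,2.3,0.1,0,0,-1.4],[-10.2,2.3,0.1,0,0,-1.4],[-10.2,2.3,0.1,0,0,-1.4],[-10.2,2.3,0.1,0,0,-1.4],[-10.2,2.3,0.1,0,0,-1.4],[-10.2,2.3,0.1,0,0,-1.4],[-10.2,2.3,0.1,0,0,-1.4],[-10.2,2.3,0.1,0,0,-1.4],[-10.2,2.3,0.1,0,0,-1.4],[-10.2,2.3,0.1,0,0,-1.4],[-10.2,2.3,0.1,0,0,-1.4],[-10.2,2.3,0.1,0,0,-1.4]]'
python3 - <<'E'
from h import *
rows([.52,-.319,.0198],1.452); print(get_obs()["gripper_width"])
E
```

```text
time: 40.57
position: [0.5139, -0.3176, 0.0906]
eef_rot: [-0.0, 0.748, 0.664, 0.0]
ft_force: [0.2, -0.1, 0.0]
gripper_width: 0.124
grasp_force: 59.0
row [-0.02, 0.16, 1.77, 0.0, -0.01, 0.0] q7 -0.23 psi 1.452 pos [ 0.5139 -0.3176  0.0906]
0.12417368379260714
```

Place it, then back off to an overview.

```bash
python3 -m inch '[[0,0.1,0.8,0,0,0],[0,0.1,1.4,0,0,0],[0,0.1,1.8,0,0,0],[0,0.1,1.8,0,0,0],[0,0.1,1.8,0,0,0]]'; python3 -m inch '[[0,0,0,0,0,0],[0,0,0,0,0,0],[0,0,0,0,0,0],[0,0,0,0,0,0],[0,0,-1,0,0,0],[0,0,-2,0,0,0],[0,0,-3,0,0,0],[0,0,-6,0,0,0],[0,0,-6,0,0,0],[0,0,-6,0,0,0]]' 30
python3 - <<'E'
from h import *
rows([.5,0.1,.33],0.3)
E
```

```text
time: 40.98
position: [0.5182, -0.3174, 0.0183]
eef_rot: [-0.0, 0.747, 0.665, 0.0]
ft_force: [-0.4, 0.6, -1.0]
gripper_width: 0.125
grasp_force: 65.4
time: 41.82
position: [0.5176, -0.3195, 0.2612]
eef_rot: [0.001, 0.748, 0.663, 0.0]
ft_force: [0.4, -0.4, -0.6]
gripper_width: 0.35
grasp_force: 0.0
row [10.36, -1.69, -1.73, 0.02, -0.01, 10.99] q7 -0.08 psi 1.450 pos [ 0.5176 -0.3195  0.2612]
```

```bash
python3 -m inch '[[10.3,-1.7,-2.5,0,0,11],[10.3,-1.7,-2.5,0,0,11],[10.3,-1.7,-2.5,0,0,11],[10.3,-1.7,-2.5,0,0,11],[10.3,-1.7,-2.5,0,0,11],[10.3,-1.7,-2.5,0,0,11],[10.3,-1.7,-2.5,0,0,11],[10.3,-1.7,-2.5,0,0,11],[10.3,-1.7,-2.5,0,0,11],[10.3,-1.7,-2.5,0,0,11],[10.3,-1.7,-2.5,0,0,11],[10.3,-1.7,-2.5,0,0,11],[10.3,-1.7,-2.5,0,0,11],[10.3,-1.7,-2.5,0,0,11]]'
python3 - <<'E'
from h import *
c=snap("wrist")
cv2.imwrite("pics/w3.png",cv2.resize(c["pixels"][:,:,::-1],(800,600),interpolation=cv2.INTER_CUBIC))
c=snap("side")
cv2.imwrite("pics/side3.png",cv2.resize(c["pixels"][:,:,::-1],(800,600),interpolation=cv2.INTER_CUBIC))
E
```

```text
time: 42.98
position: [0.4995, 0.0958, 0.3577]
eef_rot: [0.001, 0.989, 0.148, -0.0]
ft_force: [-0.4, -0.1, 0.4]
gripper_width: 0.351
grasp_force: 0.0
```

View pics/w3.png

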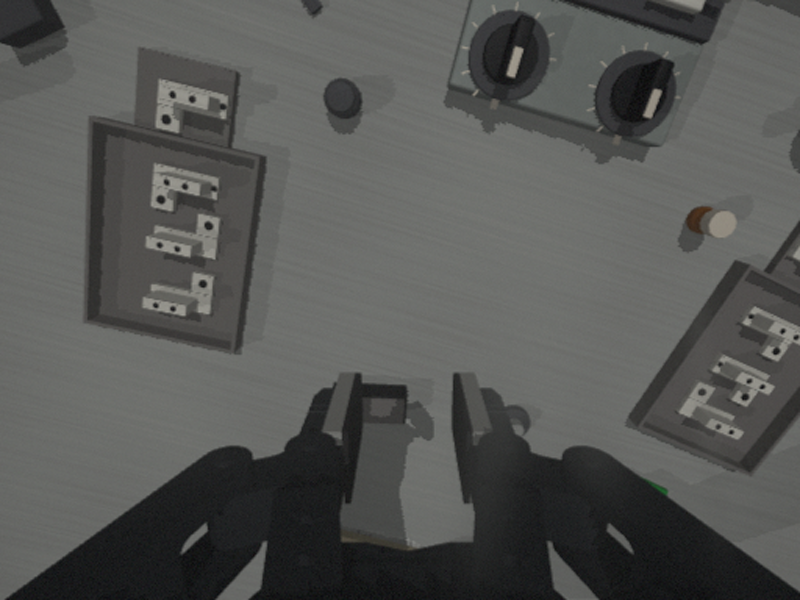

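View pics/side3.png

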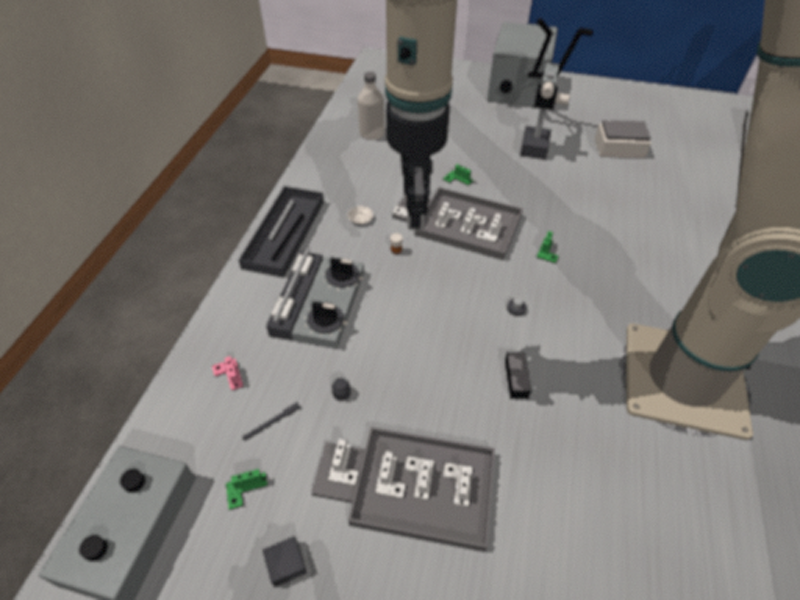

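The wrist view shows three left brackets in the left tray at (185,185), (180,240) and (178,297), and three right ones at (770,330), (742,378) and (712,412). All stand flat, and none are left on the bench. Both knob lines, at (515,62) and (652,102), point to their zero marks; the side view agrees, with the bystanders where they were.

```bash
python3 -c "
from workcell import job; print(job.close_job())"
```

```text
the job is handed in; nothing more can be done
None
```

The job is handed in: both knobs are home on their zero stops, and all six brackets stand flat in the trays of their own hand, three left and three right. The final pictures show this, but the hand-in returned no verdict.

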